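# Pump up the second sample filter until its pin is out

## Robot

A 7-joint arm with a two-finger parallel gripper is mounted at the origin on the work surface. World frame = base frame: x ahead of the robot, y to its left, z up, the work surface at z = 0. Lengths are in m, angles in degrees, forces in N, time in s.
With the tool pointing down it reaches from about 0.425 to 0.875 m from the base axis. Payload 4.7 kg.
Tool frame: the origin (TCP) lies on the centre line of the jaws, within the pads' length; the fingertips stand ahead of it and the grasp point (between the pads) lies 2 mm behind it (env.tip_reach is the x of the fingertips in the tool frame, in m); x points along the fingers, z is the direction in which the jaws open and shut, and the axes are right-handed (so a half turn about x gives the same grasp; the last joint's range is limited). The gripper opens to 87 mm and grips with 3 to 60 N. Pads are 19 mm wide; open, the fingers measure 117 mm over their backs; the gripper's body (75 mm by 190 mm) begins 51 mm behind the grasp point.
Start: joints at [65.266, 18.392, -4.016, 83.108, 1.295, 78.541, -3.26], TCP at [0.28, -0.587, 0.24] pointing down, gripper open.
Joint ranges: [-163.93, 163.93], [-17.29, 119.83], [-79.2, 71.16], [3.27, 140.29], [-89.18, 269.18], [5.43, 117.66], [-154.24, 154.24]. Speed limits (degrees/s): [147.25, 147.25, 180, 180, 180, 180, 180].

## Interface

Orientations are given as [roll, pitch, yaw] about the fixed x, y, z axes, in that order (R = Rz(yaw) Ry(pitch) Rx(roll)).
In Python, from cell import telemetry, optics, env, models gives the robot as it stands.
- The arm moves only by the shell command python3 -m pendant 'ROWS' [FORCE]. ROWS is JSON, a list of rows, each a list of 3 entries, a list of its own where there are three numbers: the finger opening in mm, from 0 to 87, then the shift along the tool's x, y, z in mm, then the turn, a rotation vector about the tool's x, y, z in rad. A call has 1 to 10 rows; each row is the pose to reach, as a shift and turn from the pose commanded when the call began, along the tool's axes at that moment; what a row does not reach only later rows make up. A row lasts 1/12 s, in which the tool goes at most 41.7 mm and 7.16 degrees, less where a joint would pass 70% of its speed; a pose out of reach is approached as far as the arm can. A call with a gripper value outside its range is refused whole. The fingers move at their own pace and stop on an object; FORCE is the grip in N (left out, the last holds). Time passes only in rows, so rows that repeat a pose let the fingers close. It gives the time, the measured TCP pose, the force and the opening at its end, in the units of the state.
- telemetry.get_obs(): the state, without advancing time (a new reading comes with each control period).
- optics.read_camera(name): name is "scene" or "top"; returns a dict with "image" (400x640x3 uint8, blue, green, red), "range_z" (400x640 float32, m along the optical axis (not along the pixel's ray), 0 where there is no reading), "fx", "fy", "cx", "cy" (pixels), "k1" (the pictures are not rectified: a ray, as slopes to the right and down, at radius r is drawn at 1 + k1 r^2 times it, then the intrinsics apply), "cam_to_world" (4x4, takes a point from camera to world coordinates). Camera axes: x right, y up, looking along -z (the intrinsics and any distortion apply to the point x, -y, -z); pixel columns grow to the right and rows downward; lengths in m; the calibration is good to about 2 mm. A picture is of the moment at which its call begins.
- env.sign_off(): hands the job in, once; it reports no verdict.
Trained networks look in the newest picture that a camera, given by its name, has taken for a name from the list of things; names that differ only in an ending like _2 or _b are one class to them, and where a whole thing is asked for, a point or a joint stands for the part that bears it (a point fixed in the world has none). Each returns a list of dicts, best first, with "confidence" (0 to 1); they miss things now and then, are a little off and sometimes report something else, mostly with a low value. They report only what shows in the picture. A call takes as long as a camera call. They do not tell look-alikes from the thing itself.
- models.masks_of(camera, label): "pixels" (400x640 bool, what is visible of it) and "extent" ([left, top, right, bottom] as shares, 0 to 1, of the picture: columns of its width, rows of its height, round what is visible of it).
- models.landmark_of(camera, label): "centre" ([row, column] as shares, 0 to 1, of the picture: columns of its width, rows of its height: a listed point, or the origin of a listed thing).
The state is a dict: "time_s": time; "qpos": joint angles; "joint_velocities": joint speeds; "effort": joint torques, N m; "tool_pos": TCP position; "tool_rot": TCP orientation; "force": force on the tool from outside, world axes, zero at the start; "wrist_torque": the same for the moment, N m; "grip_width": finger opening in m.
Only numpy, scipy, OpenCV 4.12 (cv2) and the standard library are available. Lean on these libraries where they do the work, as an engineer would, in place of code of your own. Each camera call takes 0.05 s, during which the arm holds its last target.

## Task

Two identical hand-pumped sample filters stand on the bench; one is charged already, its indicator pin standing fully out of the vessel lid. Pump up the other one: push its black knob down with your fingertips and let it come right up again, in full strokes, until its pin has popped fully out, with the black ring on the stem in full view. Do not touch either pin, leave the charged filter's knob alone, do not lift or shift anything on the bench, and finish clear with the knob up.

Things in the scene. Friction and masses are not known exactly. Their poses are not given: they have to be found in the camera images.
- pump_a: 3 kg hand pump unit standing loose: base plate 215 x 120 x 14 mm, pump barrel (54 mm across, top at 126 mm) with a black push knob, steel vessel (84 mm across, lid top at 98 mm) with the indicator pin. Origin: centre of underside; x points from barrel (x = -50 mm) to vessel (x = +50 mm), z up. The one to pump up: its pin is down
- knob_a_top (a point): centre of the flat top of unit a's push knob (black, 44 mm across, 14 mm thick, flat within 36 mm across); moves with the knob; 172 mm above the bench when the knob is up. Press straight down
- plunger_a (a joint): how far unit a's knob is pressed down, m: 0 up, 0.025 at the bottom stop. A spring returns it: about 4 N to start, about 13 N at the bottom
- pin_a_rise (a joint): how far unit a's indicator pin stands out, m: starts between 0 and 0.008, fully out at 0.024. A full stroke (knob to the bottom, then all the way up) raises it about 5 mm (the first 3 to 8 mm); it stays there between strokes. Strokes under about 20 mm gain nothing. 3 to 5 full strokes are needed; more do no harm
- pin_a: unit a's indicator pin: steel, round cap 15 mm across and 5 mm thick on a 9 mm stem in a brass gland (top at 106 mm) on the vessel's lid. A black ring 5 mm wide on the stem comes wholly into view above the gland only when the pin is fully out. Origin: underside of the cap, on the pin's axis
- pump_b: pump unit of the same shape, size and axes as pump_a, charged already: its pin is fully out. To be left alone
- knob_b_top (a point): centre of the top of unit b's knob, same shape and height as unit a's
- plunger_b (a joint): how far unit b's knob is pressed down, m: 0 up
- pin_b: unit b's indicator pin, standing 24 mm out, black ring showing. Origin: underside of the cap
- scale: bench balance, 190 x 160 x 60 mm. Bystander. Origin: centre of its underside
- measuring_board: wooden fish measuring board with a white end stop, 360 x 120 x 59 mm. Bystander. Origin: centre of its underside
- sample_jar: small closed glass jar, 54 mm across, 85 mm tall, between the two pumps. Bystander. Origin: centre of its underside
- beaker: open glass beaker, 60 mm across, 75 mm tall. Bystander. Origin: centre of its underside
- spatula: spatula 200 mm long lying flat on the bench. Bystander. Origin: on its underside, within its length
- sample_tin: round metal tin with a lid, 55 mm across, 35 mm tall. Bystander. Origin: centre of its underside
Things that resemble listed ones, but are neither listed nor needed, are in the scene too. Leave any purple look-alike of the pump_a alone.

How it is judged:
By the outcome, as a careful person would: the job done as asked, in the order asked, and still so for the second after the job is handed in, with the robot touching nothing.
It also fails if it takes over 48 s, if anything falls off the work surface, if the arm or the gripper's body presses on something with over 40 N, if the wrist force passes 120 N, or if a joint passes its speed limit or range.

## Working session

There is one attempt and no reset: what is moved stays moved. The work goes in short steps, Python scripts to look and compute and a shell command to move; the robot and the scene stay as the last step left them, time stands still between calls to the robot, and variables do not carry over. Pictures are saved under pics/ and viewed, and the job is handed in when it is done.

```bash
ls; mkdir -p pics
python3 - <<'E'
from cell import telemetry, optics, env, models
import cv2
o=telemetry.get_obs(); print({k:o[k] for k in('time_s','tool_pos','tool_rot','force','grip_width')}, env.tip_reach)
for n in('scene','top'):
    c=optics.read_camera(n); cv2.imwrite(f'pics/{n}0.png',c['image'])
    print(n,c['fx'],c['cx'],c['cy'],c['k1'],c['cam_to_world'])
    for l in('pump_a','knob_a_top','pin_a'):
        for r in models.landmark_of(n,l): print(l,[r['centre'][0]*400,r['centre'][1]*640],r['confidence'])
E
```

```text
pics
{'time_s': 0.0, 'tool_pos': array([ 0.27998205, -0.58604422,  0.2384633 ]), 'tool_rot': array([-176.96624202,   89.89135788,  118.57606113]), 'force': array([ 0.17775944,  0.51331522, -0.04133151]), 'grip_width': 0.08713523275749764} 0.017
scene 471.90429952745876 310.46988467594804 194.6991690799991 0.011981398354666271 [[ 0.49517584 -0.75421326  0.43123456  1.09023855]
 [ 0.86870049  0.43705929 -0.2331065  -0.30670196]
 [-0.01266306  0.49004238  0.87160663  1.27791884]
 [ 0.          0.          0.          1.        ]]
pump_a [261.12, 253.56799999999998] 0.77
pump_a [187.79999999999998, 383.61600000000004] 0.68
pump_a [192.6, 201.72799999999998] 0.56
knob_a_top [237.6, 227.072] 0.63
knob_a_top [141.52, 394.624] 0.55
knob_a_top [176.4, 192.0] 0.48
pin_a [164.68, 190.272] 0.46
pin_a [182.88, 390.016] 0.45
pin_a [245.92000000000002, 265.59999999999997] 0.41
top 498.94118008196847 325.61191711488436 197.34230204397528 -0.14401067598684608 [[ 0.00846481  0.98889946 -0.14834488  0.29810661]
 [-0.99995321  0.00906572  0.00337508  0.02059343]
 [ 0.00468247  0.14830937  0.98892993  1.55624957]
 [ 0.          0.          0.          1.        ]]
pump_a [186.88, 402.176] 0.73
pump_a [183.68, 253.69599999999997] 0.61
knob_a_top [184.60000000000002, 421.184] 0.72
knob_a_top [255.28, 425.728] 0.5
knob_a_top [221.07999999999998, 339.904] 0.47
pin_a [292.6, 414.72] 0.47
pin_a [165.79999999999998, 256.128] 0.43
pin_a [170.08, 390.784] 0.35
```

View pics/scene0.png

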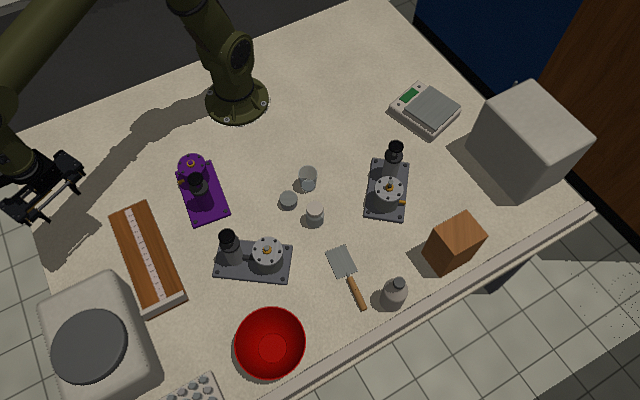

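View pics/top0.png

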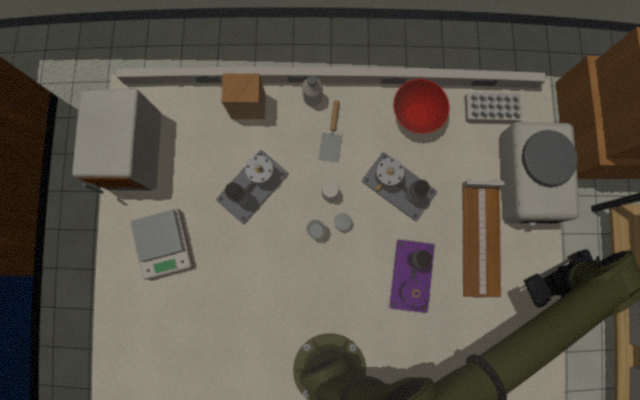

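The picture shows three pumps. In scene (col,row) they are a grey one at (253,261), a grey one at (388,190), and the purple look-alike at (202,193). In top, the greys are at (400,185) and (253,185). I'll enlarge both greys to see which pin is down.

```bash
cat > h.py <<'E'
import numpy as np, cv2
from cell import telemetry, optics, env, models
def ray(c,u,v):
    K=np.array([[c['fx'],0,c['cx']],[0,c['fy'],c['cy']],[0,0,1]],float)
    p=cv2.undistortPoints(np.array([[[u,v]]],float),K,np.array([c['k1'],0,0,0,0],float))[0,0]
    T=np.array(c['cam_to_world']); d=T[:3,:3]@np.array([p[0],-p[1],-1.]); return T[:3,3],d
def at_z(c,u,v,z):
    o,d=ray(c,u,v); return o+d*(z-o[2])/d[2]
def at_d(c,u,v):
    o,d=ray(c,u,v); return o+d*c['range_z'][int(round(v)),int(round(u))]
def proj(c,P):
    T=np.linalg.inv(np.array(c['cam_to_world'])); q=T[:3,:3]@np.array(P)+T[:3,3]
    x,y=q[0]/-q[2],-q[1]/-q[2]; s=1+c['k1']*(x*x+y*y)
    return np.array([c['fx']*x*s+c['cx'],c['fy']*y*s+c['cy']])
E
python3 - <<'E'
from h import *
c=optics.read_camera('scene');t=optics.read_camera('top')
a=[c['image'][205:295,200:300],c['image'][130:220+10,340:440-0][:90]]
b=[t['image'][140:230,355:445],t['image'][140:230,210:300]]
im=np.vstack([np.hstack([cv2.resize(x,(400,300 if 0 else 360)[:2],interpolation=cv2.INTER_CUBIC) for x in a])])
cv2.imwrite('pics/cropS.png',im)
cv2.imwrite('pics/cropT.png',np.hstack([cv2.resize(x,(400,400),interpolation=cv2.INTER_CUBIC) for x in b]))
for n,c_,pts in(('s',c,[(227,237.6),(394.6,146),(192,176),(266,246),(390,183),(268,251)]),('t',t,[(421,185),(236,190),(390,170),(260,169),(419,258)])):
    for p in pts: print(n,p,np.round(at_d(c_,*p),3),np.round(at_z(c_,*p,.172),3))
E
```

```text
s (227, 237.6) [ 0.545 -0.259  0.172] [ 0.545 -0.259  0.172]
s (394.6, 146) [0.526 0.274 0.174] [0.525 0.275 0.172]
s (192, 176) [ 0.331 -0.265  0.176] [ 0.328 -0.264  0.172]
s (266, 246) [ 0.594 -0.177  0.12 ] [ 0.616 -0.182  0.172]
s (390, 183) [0.604 0.211 0.134] [0.62  0.194 0.172]
s (268, 251) [ 0.604 -0.177  0.107] [ 0.631 -0.184  0.172]
t (421, 185) [ 0.544 -0.255  0.17 ] [ 0.544 -0.254  0.172]
t (236, 190) [0.524 0.269 0.172] [0.524 0.269 0.172]
t (390, 170) [ 0.597 -0.173  0.121] [ 0.586 -0.166  0.172]
t (260, 169) [0.598 0.211 0.111] [0.585 0.203 0.172]
t (419, 258) [ 0.338 -0.245  0.172] [ 0.338 -0.245  0.172]
```

View pics/cropS.png

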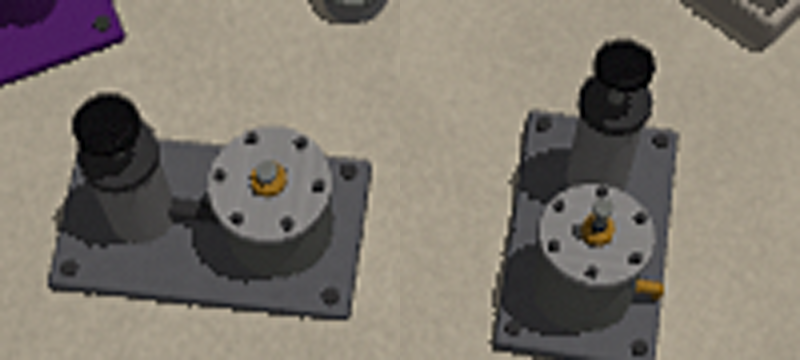

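View pics/cropT.png

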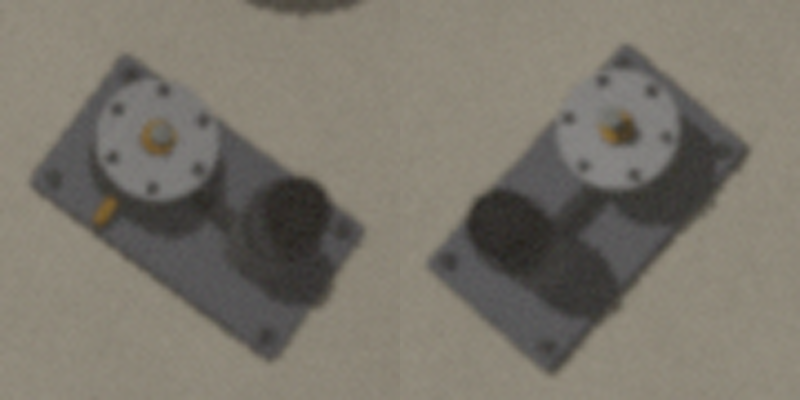

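Pump_a is the y<0 unit, at scene (253,261) and top (400,185): its pin cap is low (z≈0.12) and no ring shows. The other unit's pin shows the ring, with its cap top at 0.134 m, so that is b. Next I'll find the knob centre from the depth points and check the path.

```bash
cat >> h.py <<'E'
def cloud(c):
    K=np.array([[c['fx'],0,c['cx']],[0,c['fy'],c['cy']],[0,0,1]],float)
    v,u=np.mgrid[:400,:640]; uv=np.stack([u,v],-1).reshape(-1,1,2).astype(float)
    p=cv2.undistortPoints(uv,K,np.array([c['k1'],0,0,0,0],float))[:,0]
    T=np.array(c['cam_to_world']); Z=c['range_z'].reshape(-1,1)
    d=np.c_[p[:,0],-p[:,1],-np.ones(len(p))]*Z
    P=d@T[:3,:3].T+T[:3,3]; P[Z[:,0]==0]=np.nan
    return P.reshape(400,640,3)
E
python3 - <<'E'
from h import *
from scipy.spatial.transform import Rotation as R
for n in('scene','top'):
    c=optics.read_camera(n);P=cloud(c)
    for nm,(x,y) in dict(a=(.545,-.257),b=(.525,.272)).items():
        m=(np.hypot(P[...,0]-x,P[...,1]-y)<.04)&(P[...,2]>.163)&(P[...,2]<.185)
        q=P[m]; e=cv2.minEnclosingCircle(q[:,:2].astype(np.float32))
        print(n,nm,m.sum(),q.mean(0).round(4),np.median(q[:,2]).round(4),e)
        for rr in models.landmark_of(n,'pin_a'):
            r,cc=rr['centre'];
    m=(np.hypot(P[...,0]-.597,P[...,1]+.175)<.02)&(P[...,2]>.112); print('pin',n,m.sum(),P[m].mean(0),P[m][:,2].max())
    m=(np.hypot(P[...,0]-.6,P[...,1]-.21)<.02)&(P[...,2]>.112); print('pinb',n,m.sum(),P[m].mean(0),P[m][:,2].max())
    m=(P[...,2]>.1)&(P[...,1]<-.3)&(P[...,1]>-.8)&(P[...,0]>.4)&(P[...,0]<.8); print('appl',P[m].min(0),P[m].max(0)) if m.sum() else 0
o=telemetry.get_obs()
M=R.from_euler('xyz',o['tool_rot'],degrees=True).as_matrix();print(M.round(3))
tgt=np.array([.545,-.257,.172+.017+.03]); print((M.T@(tgt-o['tool_pos'])*1000).round(1),o['time_s'])
E
```

```text
scene a 211 [ 0.5392 -0.258   0.1722] 0.1724 ((0.5373916625976562, -0.2568250596523285), 0.022998128086328506)
scene b 160 [0.5259 0.2777 0.1719] 0.1721 ((0.5240598917007446, 0.27879199385643005), 0.022867336869239807)
pin scene 25 [ 0.59654267 -0.17727808  0.11858008] 0.1227102354805012
pinb scene 30 [0.60065322 0.21364527 0.12963344] 0.13954128996466642
appl [ 0.45139353 -0.74373815  0.10002047] [ 0.75149685 -0.54296225  0.18719198]
top a 173 [ 0.5383 -0.2556  0.1719] 0.1719 ((0.5394797921180725, -0.25686511397361755), 0.022422822192311287)
top b 180 [0.5249 0.2803 0.1721] 0.1721 ((0.5253182649612427, 0.28045356273651123), 0.022213220596313477)
pin top 22 [ 0.59720637 -0.1759757   0.11777391] 0.12303768269671833
pinb top 22 [0.60149933 0.21622248 0.13547281] 0.14134235278172325
appl [ 0.44869049 -0.74094865  0.10002448] [ 0.75035311 -0.5413167   0.19047191]
[[ 0.     0.902  0.431]
 [-0.     0.431 -0.902]
 [-1.    -0.     0.   ]]
[  20.6  381.  -183.2] 0.8
```

Both cameras put knob a at (0.539,-0.257,0.172). It is 99 mm from pin a, against 100 mm expected, and the enclosing radius of 22 mm is right. The path at tip height ≥0.20 clears the appliance (top at 0.19 m). I'll move 30 mm above the knob with the fingers closed.

```bash
python3 -m pendant '[[0,[0,30,-15],[0,0,0]],[0,[0,68,-34],[0,0,0]],[0,[0,106,-53],[0,0,0]],[0,[0,144,-72],[0,0,0]],[0,[5,182,-90],[0,0,0]],[0,[8,220,-109],[0,0,0]],[0,[10,258,-128],[0,0,0]],[0,[12,296,-147],[0,0,0]],[0,[15,334,-166],[0,0,0]],[0,[18,360,-179],[0,0,0]]]' 20
python3 -m pendant '[[0,[2,16,-7],[0,0,0]],[0,[2,16,-7],[0,0,0]],[0,[2,16,-7],[0,0,0]],[0,[2,16,-7],[0,0,0]]]'
```

```text
time_s: 1.63
tool_pos: [0.5297, -0.2668, 0.222]
tool_rot: [66.6, 89.9, 2.3]
force: [0.4, -0.6, 0.3]
grip_width: 0.0281
time_s: 1.97
tool_pos: [0.5386, -0.2579, 0.2196]
tool_rot: [-53.3, 89.9, -117.9]
force: [-0.6, -0.8, -0.6]
grip_width: 0.0039
```

```bash
python3 -m pendant '[[0,[0,0,0],[0,0,0]],[0,[0,0,0],[0,0,0]]]'
python3 - <<'E'
from h import *
c=optics.read_camera('scene');t=optics.read_camera('top')
cv2.imwrite('pics/ab.png',np.hstack([cv2.resize(c['image'][160:300,170:310],(400,400),interpolation=cv2.INTER_CUBIC),cv2.resize(t['image'][130:250,340:460],(400,400),interpolation=cv2.INTER_CUBIC)]))
E
```

```text
time_s: 2.13
tool_pos: [0.5384, -0.2584, 0.2197]
tool_rot: [-42.4, 90.0, -107.0]
force: [-0.3, 0.5, 0.2]
grip_width: 0.0007
```

View pics/ab.png

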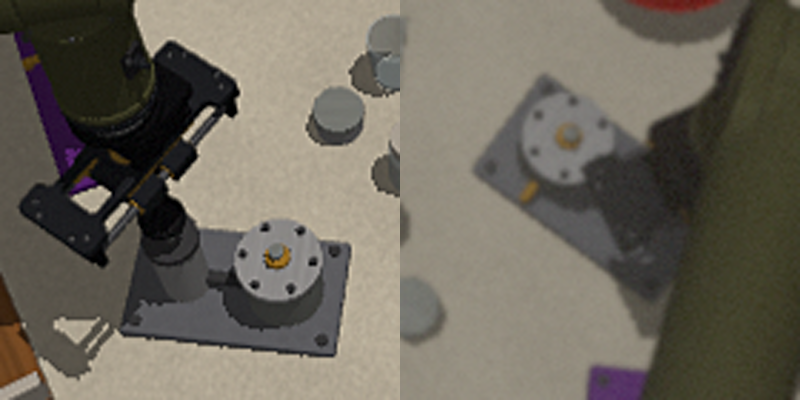

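The scene view (left) shows the closed fingertips right above the knob. Pin a, at crop (277,252), is clear of the gripper. I'll start the first stroke in stages and watch the force.

```bash
python3 -m pendant '[[0,[10,0,0],[0,0,0]],[0,[20,0,0],[0,0,0]],[0,[28,0,0],[0,0,0]],[0,[34,0,0],[0,0,0]],[0,[40,0,0],[0,0,0]],[0,[45,0,0],[0,0,0]],[0,[45,0,0],[0,0,0]]]'
python3 -m pendant '[[0,[4,0,0],[0,0,0]],[0,[8,0,0],[0,0,0]],[0,[10,0,0],[0,0,0]],[0,[10,0,0],[0,0,0]]]'
```

```text
time_s: 2.82
tool_pos: [0.5387, -0.2565, 0.1743]
tool_rot: [-118.3, 89.9, 177.2]
force: [-3.6, 0.8, 8.4]
grip_width: 0.0005
time_s: 3.15
tool_pos: [0.5388, -0.2566, 0.1656]
tool_rot: [-93.3, 89.9, -157.8]
force: [-4.8, 0.8, 11.1]
grip_width: 0.0004
```

```bash
python3 -m pendant '[[0,[2,0,0],[0,0,0]],[0,[3,0,0],[0,0,0]],[0,[3,0,0],[0,0,0]]]'
```

```text
time_s: 3.4
tool_pos: [0.5388, -0.2565, 0.1644]
tool_rot: [-64.4, 89.9, -128.9]
force: [-8.3, 3.4, 17.1]
grip_width: 0.001
```

The bottom stop is reached: z stalls at 0.1644 (0.164 expected) and the force jumps to 17 N. I'll rise clear of the knob and check the pin.

```bash
python3 -m pendant '[[0,[-8,0,0],[0,0,0]],[0,[-16,0,0],[0,0,0]],[0,[-24,0,0],[0,0,0]],[0,[-32,0,0],[0,0,0]],[0,[-38,0,0],[0,0,0]],[0,[-38,0,0],[0,0,0]],[0,[-38,0,0],[0,0,0]]]'
cat > look.py <<'E'
from h import *
import sys
c=optics.read_camera('scene');P=cloud(c)
m=(np.hypot(P[...,0]-.597,P[...,1]+.176)<.02)&(P[...,2]>.112); print('pin',m.sum(),P[m].mean(0).round(4),np.sort(P[m][:,2])[-8:].round(3))
m=(np.hypot(P[...,0]-.539,P[...,1]+.257)<.025)&(P[...,2]>.12)&(P[...,2]<.18); print('knob z',np.percentile(P[m][:,2],[50,80,90,95]).round(4) if m.sum() else None)
cv2.imwrite(f'pics/{sys.argv[1]}.png',np.hstack([cv2.resize(c['image'][200:300,200:300],(400,400),interpolation=cv2.INTER_CUBIC),cv2.resize(c['image'][235:270,250:285],(400,400),interpolation=cv2.INTER_CUBIC)]))
E
python3 look.py s1
```

```text
time_s: 3.98
tool_pos: [0.5394, -0.2565, 0.1992]
tool_rot: [112.8, 90.0, 48.3]
force: [-0.1, -0.2, -0.1]
grip_width: 0.0004
pin 25 [ 0.5969 -0.1775  0.1244] [0.126 0.126 0.126 0.126 0.127 0.127 0.128 0.129]
knob z [0.1289 0.1716 0.1731 0.1743]
```

View pics/s1.png

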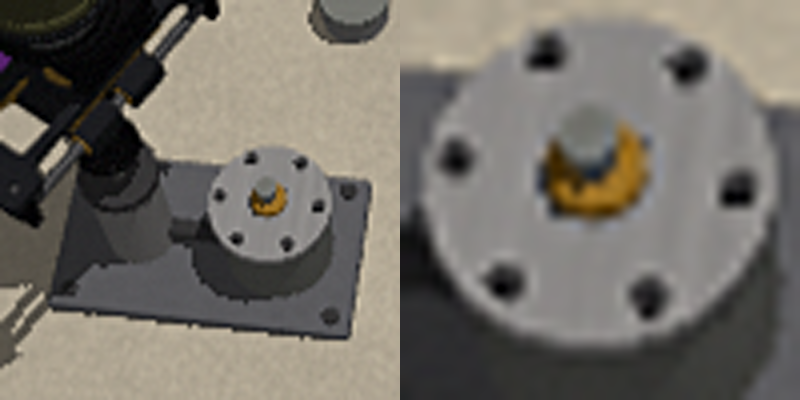

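The stroke worked: the pin cap, at crop (590,130), stands about 6 mm higher, and the knob is back at 0.172. I'll do three more strokes the same way.

```bash
python3 -m pendant '[[0,[9,0,0],[0,0,0]],[0,[17,0,0],[0,0,0]],[0,[25,0,0],[0,0,0]],[0,[32,0,0],[0,0,0]],[0,[36,0,0],[0,0,0]],[0,[38,0,0],[0,0,0]],[0,[38,0,0],[0,0,0]],[0,[38,0,0],[0,0,0]]]'
python3 -m pendant '[[0,[-8,0,0],[0,0,0]],[0,[-16,0,0],[0,0,0]],[0,[-24,0,0],[0,0,0]],[0,[-32,0,0],[0,0,0]],[0,[-38,0,0],[0,0,0]],[0,[-38,0,0],[0,0,0]],[0,[-38,0,0],[0,0,0]],[0,[-38,0,0],[0,0,0]]]'
python3 look.py s2
python3 -m pendant '[[0,[9,0,0],[0,0,0]],[0,[17,0,0],[0,0,0]],[0,[25,0,0],[0,0,0]],[0,[32,0,0],[0,0,0]],[0,[36,0,0],[0,0,0]],[0,[38,0,0],[0,0,0]],[0,[38,0,0],[0,0,0]],[0,[38,0,0],[0,0,0]]]'
python3 -m pendant '[[0,[-8,0,0],[0,0,0]],[0,[-16,0,0],[0,0,0]],[0,[-24,0,0],[0,0,0]],[0,[-32,0,0],[0,0,0]],[0,[-38,0,0],[0,0,0]],[0,[-38,0,0],[0,0,0]],[0,[-38,0,0],[0,0,0]],[0,[-38,0,0],[0,0,0]]]'
python3 look.py s3
```

```text
time_s: 4.7
tool_pos: [0.54, -0.2568, 0.1644]
tool_rot: [26.8, 89.9, -37.6]
force: [-4.2, 1.9, 17.2]
grip_width: 0.0006
time_s: 5.37
tool_pos: [0.5386, -0.2563, 0.1983]
tool_rot: [-139.4, 89.9, 156.1]
force: [1.8, 0.0, -0.5]
grip_width: 0.0004
pin 28 [ 0.5972 -0.1771  0.1292] [0.132 0.132 0.132 0.132 0.133 0.133 0.133 0.134]
knob z [0.1291 0.1718 0.1734 0.1745]
time_s: 6.08
tool_pos: [0.5399, -0.2568, 0.1644]
tool_rot: [24.0, 89.9, -40.4]
force: [-4.8, 1.4, 17.2]
grip_width: 0.0009
time_s: 6.75
tool_pos: [0.5386, -0.2563, 0.1983]
tool_rot: [-139.6, 89.9, 156.0]
force: [1.0, -0.8, -1.0]
grip_width: 0.0001
pin 35 [ 0.5978 -0.1774  0.13  ] [0.136 0.137 0.138 0.138 0.138 0.139 0.139 0.14 ]
knob z [0.1287 0.1716 0.1732 0.174 ]
```

View pics/s3.png

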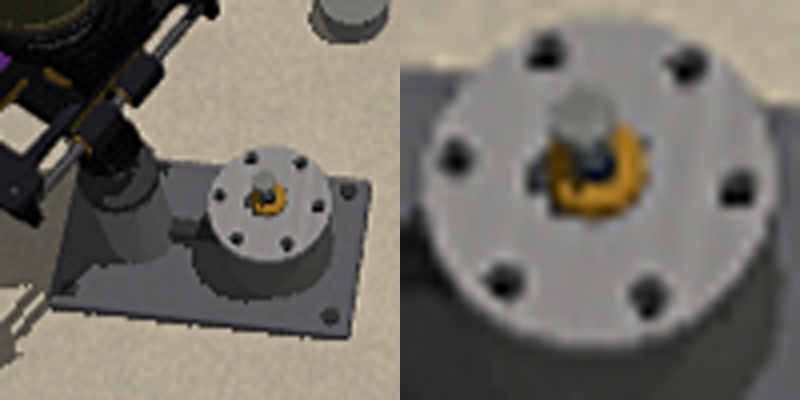

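After three strokes the cap top reads about 0.138 and the ring is showing, so the pin is nearly or fully out. Extra strokes do no harm, so I'll add three more.

```bash
python3 -m pendant '[[0,[9,0,0],[0,0,0]],[0,[17,0,0],[0,0,0]],[0,[25,0,0],[0,0,0]],[0,[32,0,0],[0,0,0]],[0,[36,0,0],[0,0,0]],[0,[38,0,0],[0,0,0]],[0,[38,0,0],[0,0,0]],[0,[38,0,0],[0,0,0]]]'
python3 -m pendant '[[0,[-8,0,0],[0,0,0]],[0,[-16,0,0],[0,0,0]],[0,[-24,0,0],[0,0,0]],[0,[-32,0,0],[0,0,0]],[0,[-38,0,0],[0,0,0]],[0,[-38,0,0],[0,0,0]],[0,[-38,0,0],[0,0,0]],[0,[-38,0,0],[0,0,0]]]'
python3 look.py s4
python3 -m pendant '[[0,[9,0,0],[0,0,0]],[0,[17,0,0],[0,0,0]],[0,[25,0,0],[0,0,0]],[0,[32,0,0],[0,0,0]],[0,[36,0,0],[0,0,0]],[0,[38,0,0],[0,0,0]],[0,[38,0,0],[0,0,0]],[0,[38,0,0],[0,0,0]]]'
python3 -m pendant '[[0,[-8,0,0],[0,0,0]],[0,[-16,0,0],[0,0,0]],[0,[-24,0,0],[0,0,0]],[0,[-32,0,0],[0,0,0]],[0,[-38,0,0],[0,0,0]],[0,[-38,0,0],[0,0,0]],[0,[-38,0,0],[0,0,0]],[0,[-38,0,0],[0,0,0]]]'
python3 look.py s5
python3 -m pendant '[[0,[9,0,0],[0,0,0]],[0,[17,0,0],[0,0,0]],[0,[25,0,0],[0,0,0]],[0,[32,0,0],[0,0,0]],[0,[36,0,0],[0,0,0]],[0,[38,0,0],[0,0,0]],[0,[38,0,0],[0,0,0]],[0,[38,0,0],[0,0,0]]]'
python3 -m pendant '[[0,[-8,0,0],[0,0,0]],[0,[-16,0,0],[0,0,0]],[0,[-24,0,0],[0,0,0]],[0,[-32,0,0],[0,0,0]],[0,[-38,0,0],[0,0,0]],[0,[-55,0,0],[0,0,0]],[0,[-75,0,0],[0,0,0]],[0,[-95,0,0],[0,0,0]],[0,[-115,0,0],[0,0,0]],[0,[-125,0,0],[0,0,0]]]'
python3 look.py s6
```

```text
time_s: 7.47
tool_pos: [0.5399, -0.2568, 0.1644]
tool_rot: [24.0, 89.9, -40.4]
force: [-4.5, 1.9, 16.7]
grip_width: 0.0007
time_s: 8.13
tool_pos: [0.5387, -0.2563, 0.1983]
tool_rot: [-139.6, 89.9, 155.9]
force: [0.1, -0.6, -0.0]
grip_width: 0.0008
pin 34 [ 0.5975 -0.178   0.1311] [0.137 0.137 0.137 0.137 0.138 0.139 0.139 0.141]
knob z [0.1288 0.1712 0.1733 0.1747]
time_s: 8.85
tool_pos: [0.5399, -0.2568, 0.1644]
tool_rot: [24.4, 89.9, -40.1]
force: [-5.2, 1.0, 17.8]
grip_width: 0.0004
time_s: 9.52
tool_pos: [0.5387, -0.2563, 0.1983]
tool_rot: [-140.9, 89.9, 154.6]
force: [-0.6, 0.0, -0.9]
grip_width: 0.0006
pin 33 [ 0.5976 -0.1779  0.1311] [0.136 0.136 0.136 0.136 0.137 0.137 0.139 0.142]
knob z [0.1294 0.1725 0.1736 0.1747]
time_s: 10.23
tool_pos: [0.5399, -0.2568, 0.1644]
tool_rot: [24.4, 89.9, -40.1]
force: [-4.1, 1.8, 17.1]
grip_width: 0.0003
time_s: 11.07
tool_pos: [0.5396, -0.2567, 0.2881]
tool_rot: [37.3, 89.9, -27.1]
force: [0.4, 0.0, 0.6]
grip_width: 0.0007
pin 32 [ 0.5972 -0.1774  0.1308] [0.136 0.136 0.136 0.137 0.137 0.138 0.138 0.139]
knob z [0.1692 0.1728 0.1741 0.1754]
```

View pics/s6.png

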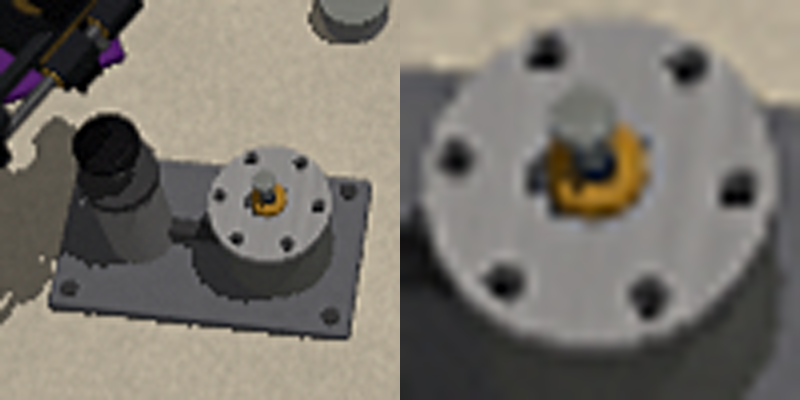

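The pin height stopped changing over strokes 3–6, and the fingers are 100 mm clear. I'll do a last check against pin b and against the first picture, to see whether anything shifted.

Run:
```python
from h import *
c=optics.read_camera('scene');P=cloud(c)
for n,x,y in(('a',.597,-.177),('b',.601,.215)):
    m=(np.hypot(P[...,0]-x,P[...,1]-y)<.02)&(P[...,2]>.125); print(n,m.sum(),np.percentile(P[m][:,2],[50,75]).round(4))
i0=cv2.imread('pics/scene0.png'); d=cv2.absdiff(i0,c['image']).max(2); print('diff lower/right',(d[200:,200:]>45).sum(),(d[:,320:]>45).sum())
ov=c['image'].copy(); ov[d>45]=(0,0,255)
cv2.imwrite('pics/diff.png',ov); o=telemetry.get_obs(); print(o['time_s'],o['joint_velocities'].round(2) if hasattr(o['joint_velocities'],'round') else o['joint_velocities'])
```

```text
a 26 [0.1345 0.1371]
b 19 [0.1357 0.1374]
diff lower/right 1140 0
11.1667 [ 0.09  1.21  0.07  2.91  0.15 -1.13 -0.08]
```

View pics/diff.png

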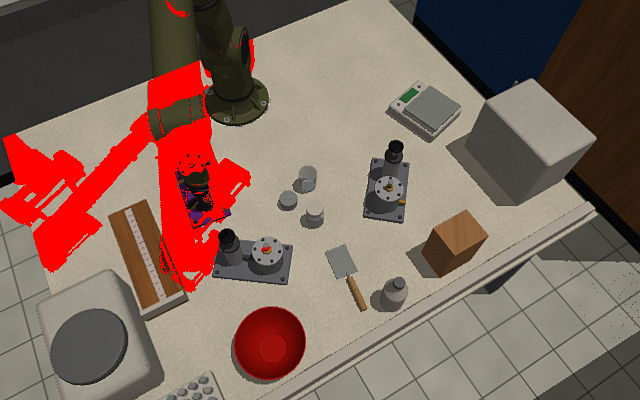

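The picture differs from the first only at the arm, its shadow and pin a, at (266,250). Pump a, pump b and the bystanders haven't moved. I'll let the arm settle and hand in.

```bash
python3 -m pendant '[[0,[0,0,0],[0,0,0]],[0,[0,0,0],[0,0,0]],[0,[0,0,0],[0,0,0]]]'; python3 -c "
from cell import env; print(env.sign_off())"
```

```text
time_s: 11.42
tool_pos: [0.5385, -0.2564, 0.2847]
tool_rot: [-139.4, 89.8, 156.1]
force: [-0.4, 0.3, -0.2]
grip_width: 0.0004
the job is handed in; nothing more can be done
None
```

I pumped up unit a with six full strokes of the closed fingertips and handed the job in at 11.4 s. Each stroke went to the bottom stop at about 17 N, and the fingers came clear of the knob each time.

- **Pin a:** it stopped rising after the third stroke. The cap's median height is 0.1345 m, against 0.1357 m for the charged unit's pin, and the dark ring shows above the gland. At this image size I could not measure the ring's full width; the matching height and the lack of further rise support that it is fully out.
- **Knob and arm:** knob a is back up at about 0.172 m. The fingertips ended about 95 mm above it, with no force on the tool.
- **Rest of the bench:** compared with the first picture, only the arm, its shadow and pin a had changed. That check can't cover what the arm hides, mainly part of the purple look-alike. No check failed.

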